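# Nudge the two round inserts into the plaza's sockets

## Task

Finish the ruined plaza for the game: its two round paving inserts lie loose on top of it. Nudge each one across the paving with your fingertips until it drops over the rim into the socket of its own size and lies flush and level; only slide them, never pick them up. Leave the figures and everything else on the gaming table standing where they are.

Things in the scene. Friction and masses are not known exactly. Their poses are not given: they have to be found in the camera images.
- plaza: Fixed scenery tile: grey paved slab, 250 mm (x) by 290 mm (y), flat top 18 mm above the table. Origin: centre of its underside; z up; yaw varies. Two round blind sockets: large at (55, 62) mm, small at (55, -62) mm in its x, y. Two ruined walls, 75 mm long and 46 mm high, stand on its edges at (80, 136) and (80, -136) mm. The inserts start on its -x half.
- big_socket (a point): Centre of the large socket's mouth, level with the paving (18 mm above the table). The socket is 64 mm in diameter and 8 mm deep, with upright sides, a 1 mm chamfer and a lighter kerb ring round it.
- small_socket (a point): Centre of the small socket's mouth, level with the paving. The socket is 48 mm in diameter and 8 mm deep, otherwise like the large one.
- big_insert: Large round paving insert: loose flat stone-grey disc 60 mm in diameter, 8 mm thick, about 45 g, ring-and-spoke lines on top. Origin: centre of its underside; z up. It starts flat on the paving (origin 18 mm above the table), on the left or right of the plaza's -x half; seated in its socket, its origin is 10 mm above the table and its top level with the paving.
- small_insert: Small round insert: loose flat stone-grey disc 44 mm in diameter, 8 mm thick, about 26 g, dark drain-grate bars on top. Origin: centre of its underside; z up. It starts flat on the paving on the side not taken by the large insert; seated in its socket, its origin is 10 mm above the table and its top level with the paving. In the large socket it would be in the wrong place.
- figure_a: Painted figure, 44 mm tall, loose on a round black base of 25 mm, standing on the paving near the middle of the plaza's +x edge, between and beyond the sockets. Origin: centre of its underside. Leave alone.
- figure_b: Painted figure, 39 mm tall, loose on a round black base of 25 mm, standing on the paving by the plaza's +y edge, half-way along it. Origin: centre of its underside. Leave alone.
- figure_c: Painted figure, 44 mm tall, loose on a round black base of 25 mm, standing on the table beyond the plaza's -y edge. Origin: centre of its underside. Leave alone.
- fir: Model fir tree, 70 mm tall, loose on a round green base of 44 mm, standing on the table beyond the plaza's +y edge. Origin: centre of its underside. Leave alone.
- paint_pot: Hobby paint pot, 33 mm in diameter and 45 mm tall, standing on the table beyond the plaza's +x edge. Origin: centre of its underside. Leave alone.
- tape_measure: Pocket tape measure, 62 by 30 mm and 58 mm tall, standing on the table beyond the plaza's +x edge. Origin: centre of its underside. Leave alone.
- brush: Paint brush, 138 mm long and 9 mm thick, lying along its own x axis on the table to the left (+y) of the plaza. Origin: under its middle. Leave alone.
There are look-alikes about, which are no part of the job. What is shaped like the small_insert but green is not meant.

How it is judged:
By the outcome, as a careful person would: the job done as asked, in the order asked, and still so for the second after the job is handed in, with the robot touching nothing.
It also fails if it takes over 51 s, if anything falls off the work surface, if the arm or the gripper's body presses on something with over 40 N, if the wrist force passes 120 N, or if a joint passes its speed limit or range.

## Robot

A 6-joint arm with a two-finger parallel gripper is mounted at the origin on the work surface. World frame = base frame: x ahead of the robot, y to its left, z up, the work surface at z = 0. Lengths are in mm, angles in rad, forces in N, time in s.
With the tool pointing down it reaches from about 275 to 1000 mm from the base axis. Payload 8.4 kg.
Tool frame: the origin (TCP) lies between the finger pads; the fingertips stand 22 mm ahead of it and the grasp point (between the pads) lies 3 mm ahead of it; z points along the fingers, y is the line along which they close (so a half turn about z gives the same grasp; the last joint's range is limited). The gripper opens to 85 mm and grips with 20 to 120 N. Pads are 22 mm wide; open, the fingers measure 114 mm over their backs; the gripper's body (76 mm by 85 mm) begins 54 mm behind the grasp point. The pads swing forward as they close: fully open they stand 13 mm farther back than shut.
Start: joints at [-1.278, 0.353, 1.633, -0, 1.155, -0.002], TCP at [181.591, -598.041, 253.281] pointing down, gripper open.
Joint ranges: [-2.63, 2.63], [-0.92, 2.1], [0.06, 2.66], [-1.3, 4.44], [0, 2.69], [-3.02, 3.02]. Speed limits (rad/s): [2.22, 2.22, 2.79, 3.14, 3.14, 3.14].

## Interface

Orientations are given as [roll, pitch, yaw] about the fixed x, y, z axes, in that order (R = Rz(yaw) Ry(pitch) Rx(roll)).
In Python, from rig import r, grab_frame gives the robot as it stands.
- The arm moves only by the shell command python3 -m inch 'ROWS' [FORCE]. ROWS is JSON, a list of rows, each a list of 7 numbers: the turn, a rotation vector about the tool's x, y, z as a fraction of full scale, then the shift along the tool's x, y, z as a fraction of full scale, then the closure, from 0 (fully open) to 1 (shut). In form: [[rx, ry, rz, dx, dy, dz, fingers], ...]. A call has 1 to 8 rows; each row shifts and turns the commanded pose from where the row before left it, along the tool's axes as they then stand; what a row does not reach is not made up. Full scale, the value 1, is 2.5 cm for a shift and pi rad for a turn. A row lasts 1/12 s, in which the tool goes at most 41.7 mm and 7.16 degrees, less where a joint would pass 70% of its speed; a pose out of reach is approached as far as the arm can. A call with a number of a shift or a turn outside -1 to 1 is refused whole. A call with a gripper value outside its range is refused whole. The fingers move at their own pace and stop on an object; FORCE is the grip in N (left out, the last holds). Time passes only in rows, so rows that do not move let the fingers close. It gives the time, the measured TCP pose, the force, the opening and the grip force at its end, in the units of the state.
- r.sense(): the state, without advancing time (a new reading comes with each control period).
- grab_frame(name): name is "side" or "top"; returns a dict with "pixels" (420x560x3 uint8, red, green, blue), "z_map" (420x560 float32, mm along the optical axis (not along the pixel's ray), 0 where there is no reading), "vertical_fov" (degrees; the focal length in pixels is half the picture's height over the tangent of half this angle, whatever the lens; pixels are square), "cx", "cy" (the principal point, pixels), "cam_to_world" (4x4, takes a point from camera to world coordinates). Camera axes: x right, y down, z forward; pixel columns grow to the right and rows downward; lengths in mm; the calibration is good to about 2 mm. A picture is of the moment at which its call begins.
- r.sign_off(): hands the job in; it is judged then, once.
The state is a dict: "clock": time; "qpos": joint angles; "qvel": joint speeds; "joint_efforts": joint torques, N m; "eef_pos": TCP position; "tcp_rot": TCP orientation; "contact_force": force on the tool from outside, world axes, zero at the start; "wrist_torque": the same for the moment, N m; "opening": opening from 0.0 (shut) to 1.0 (fully open); "grasp_force": force on a finger pad.
Only numpy, scipy, OpenCV 4.12 (cv2) and the standard library are available. Lean on these libraries where they do the work, as an engineer would, in place of code of your own. Each camera call takes 0.05 s, during which the arm holds its last target. There are 200 camera calls.

## Working session

There is one attempt and no reset: what is moved stays moved. The work goes in short steps, Python scripts to look and compute and a shell command to move; the robot and the scene stay as the last step left them, time stands still between calls to the robot, and variables do not carry over. Pictures are saved under pics/ and viewed, at most 10 in all, crops included, and the job is handed in when it is done.

```bash
mkdir -p pics; ls; cat > h.py <<'E'
import numpy as np, cv2
from rig import r, grab_frame
def grab(n,save=None):
    f=grab_frame(n)
    if save: cv2.imwrite('pics/'+save,f['pixels'][:,:,::-1])
    H=f['pixels'].shape[0]; fl=H/2/np.tan(np.radians(f['vertical_fov'])/2)
    v,u=np.mgrid[:f['pixels'].shape[0],:f['pixels'].shape[1]]
    z=f['z_map']
    P=np.stack([(u-f['cx'])/fl*z,(v-f['cy'])/fl*z,z,np.ones_like(z)],-1)@np.array(f['cam_to_world']).T
    W=P[...,:3]; W[z==0]=np.nan
    return f,W
E
python3 - <<'E'
from h import *
f,W=grab('top','t0.png'); g,W2=grab('side','s0.png')
print(f['cam_to_world'],g['cam_to_world'],f['vertical_fov'])
s=r.sense();print(s)
np.save('W0.npy',W)
E
```

```text
pics
[[-1.12018418e-02 -9.93792145e-01  1.10687355e-01  4.68536015e+02]
 [-9.99680403e-01  1.36389606e-02  2.12854498e-02  5.52253215e+01]
 [-2.26629733e-02 -1.10413543e-01 -9.93627314e-01  9.26798058e+02]
 [ 0.00000000e+00  0.00000000e+00  0.00000000e+00  1.00000000e+00]] [[-8.00963274e-01 -3.15220346e-01  5.09012737e-01  6.32564629e+01]
 [-5.98697096e-01  4.15402526e-01 -6.84837593e-01  7.02469221e+02]
 [ 4.42956630e-03 -8.53274209e-01 -5.21443673e-01  5.38971651e+02]
 [ 0.00000000e+00  0.00000000e+00  0.00000000e+00  1.00000000e+00]] 49.442334659532165
{'clock': 0.1, 'qpos': array([-1.27841143e+00,  3.53585550e-01,  1.63403343e+00, -1.96437826e-05,
        1.15520781e+00, -2.39727726e-03]), 'qvel': array([-0.00050726, -0.0022019 , -0.000381  , -0.00135699,  0.00169588,
       -0.00043381]), 'joint_efforts': array([ 1.54629101e-04, -6.06355906e+01, -3.42817926e+01, -5.08963069e-05,
        3.97556156e-03, -2.78687239e-06]), 'eef_pos': array([ 181.46650481, -597.67083505,  252.64384728]), 'tcp_rot': array([-3.14035848e+00,  1.50032716e-05,  2.94790124e-01]), 'contact_force': array([0.09815149, 1.43949169, 0.00463044]), 'wrist_torque': array([0.05791643, 0.07438697, 0.02684773]), 'grasp_force': 0.0, 'opening': 0.9998041045841943}
```

View pics/t0.png

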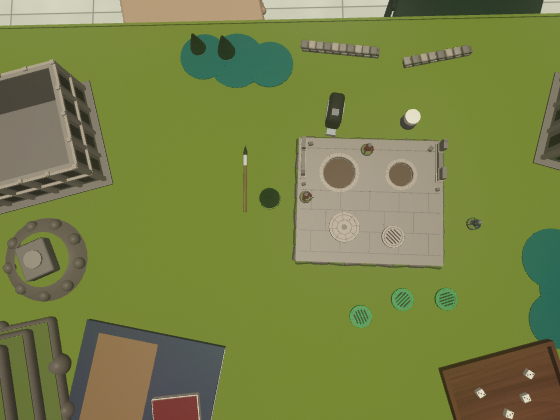

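View pics/s0.png

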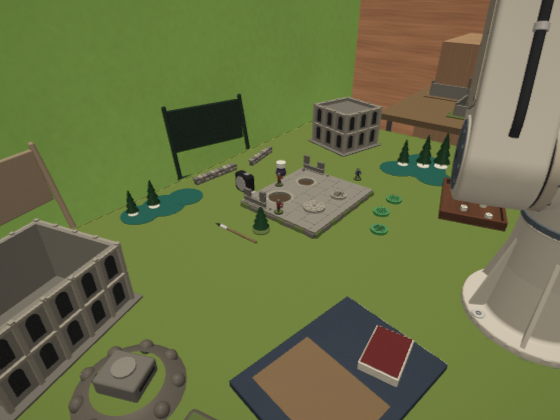

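The top view shows the plaza with the big socket at about (339,172) and the small socket at (401,174). Candidates:
- **Big insert:** ring-and-spoke disc at (344,227). It's the only one of its kind.
- **Small insert:** grey grate disc at (393,237). The look-alikes are the green grates at (360,317), (402,299) and (446,299), which lie off the plaza on the table. I choose the grey one.

In the side view the arm is clear of the plaza.

```bash
cat >> h.py <<'E'
def circ(W,mask):
    m=mask.astype(np.uint8); n,l,st,c=cv2.connectedComponentsWithStats(m)
    out=[]
    for i in range(1,n):
        if st[i,4]<150: continue
        p=W[l==i]; (c0,rad)=cv2.minEnclosingCircle(p[:,:2].astype(np.float32))
        out.append((c[i].round(),st[i,4],p.mean(0).round(1),np.round(c0,1),round(rad,1)))
    return out
def region(W):
    m=np.zeros(W.shape[:2],bool); m[125:272,285:455]=1; return m
def report():
    f,W=grab('top'); m=region(W); z=W[...,2]
    pav=np.nanmedian(z[m&(z>12)&(z<22)]); print('paving z',pav)
    for nm,mk in(('raised',m&(z>pav+4)&(z<pav+12)),('holes',m&(z<pav-4)&(z>pav-12))):
        for o in circ(W,mk): print(nm,*o)
    return f,W
E
python3 - <<'E'
from h import *
f,W=report()
z=W[...,2]
m=region(W)&(z>14)&(z<32)
p=W[m][:,:2].astype(np.float32)
print(cv2.minAreaRect(p))
for n,(u,v) in dict(A=(367,149),B=(306,197)).items(): print(n,W[v,u])
c=cv2.resize(f['pixels'][125:275,285:455,::-1],None,fx=4,fy=4,interpolation=cv2.INTER_CUBIC);cv2.imwrite('pics/c1.png',c)
E
```

```text
paving z 17.72557789050984
raised [344. 227.] 717 [527.2 -53.3  25.9] [526.2 -53.2] 30.9
raised [392. 236.] 387 [ 507.2 -148.4   26. ] [ 507.6 -148.5] 21.9
holes [295. 192.] 226 [601.3  40.3  10.8] [600.9  40.1] 108.3
holes [339. 172.] 751 [639.  -47.9  10.4] [638.8 -47.8] 31.9
holes [400. 174.] 419 [ 633.5 -172.7   10.2] [ 633.5 -172.7] 23.6
holes [373. 265.] 189 [ 452.1 -111.9   10.9] [ 453.4 -109.7] 87.6
((594.2843627929688, -106.7022705078125), (297.6249694824219, 285.2026062011719), 87.61286926269531)
A [674.25355355 -98.08529624  61.27173581]
B [584.62101908  20.45248456  45.90219726]
```

View pics/c1.png

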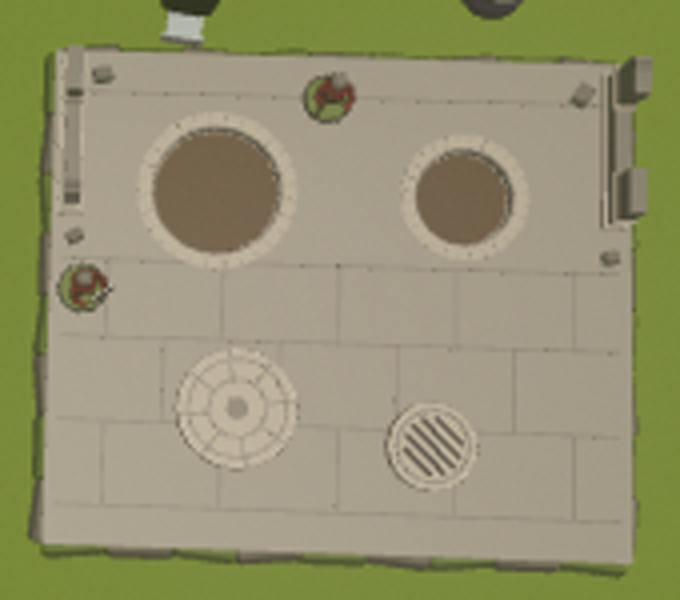

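The crop confirms the choice: the spoke disc at crop (237,407) and the grey grate at crop (431,446) are both on the paving. I plan to push along tool x with two fingertips partly open so they cradle the disc. For the big insert that is yaw 0.048 over 112 mm, starting from about (467,-56).

```bash
python3 -m inch '[[0,0,0.0393,0,0,0,0.6],[0,0,0.0393,0,0,0,0.6],[0,0,0,0.59,-1,0,0.6],[0,0,0,0.59,-1,0,0.6],[0,0,0,0.59,-1,0,0.6],[0,0,0,0.59,-1,0,0.6],[0,0,0,0.59,-1,0,0.6],[0,0,0,0.59,-1,0,0.6]]' 20
python3 -m inch '[[0,0,0,0.59,-1,0,0.6],[0,0,0,0.59,-1,0,0.6],[0,0,0,0.59,-1,0,0.6],[0,0,0,0.59,-1,0,0.6],[0,0,0,0.59,-1,0,0.6],[0,0,0,0.59,-1,0,0.6],[0,0,0,0.59,-1,0,0.6],[0,0,0,0.59,-1,0,0.6]]'
python3 -m inch '[[0,0,0,0.59,-1,0,0.6],[0,0,0,0.59,-1,0,0.6],[0,0,0,0.59,-1,0,0.6],[0,0,0,0.59,-1,0,0.6],[0,0,0,0,0,0,0.6],[0,0,0,0,0,0,0.6]]'
```

```text
clock: 0.82
eef_pos: [263.1, -442.6, 253.1]
tcp_rot: [-3.141, 0.0, 0.048]
contact_force: [1.0, -0.5, 0.5]
opening: 0.401
grasp_force: 0.0
clock: 1.48
eef_pos: [371.4, -237.2, 253.3]
tcp_rot: [-3.142, -0.0, 0.048]
contact_force: [0.5, -0.9, -0.1]
opening: 0.405
grasp_force: 0.0
clock: 1.98
eef_pos: [425.6, -134.7, 253.2]
tcp_rot: [-3.142, 0.0, 0.051]
contact_force: [0.2, -0.5, 0.1]
opening: 0.403
grasp_force: 0.0
```

```bash
python3 -m inch '[[0,0,0,0.45,-0.764,0,0.6],[0,0,0,0.45,-0.764,0,0.6],[0,0,0,0.45,-0.764,0,0.6],[0,0,0,0.45,-0.764,0,0.6],[0,0,0,0,0,0.9,0.6],[0,0,0,0,0,0.9,0.6],[0,0,0,0,0,0.9,0.6],[0,0,0,0,0,0.9,0.6]]'
python3 -m inch '[[0,0,0,0,0,0.9,0.6],[0,0,0,0,0,0.9,0.6],[0,0,0,0,0,0.9,0.6],[0,0,0,0,0,0.9,0.6],[0,0,0,0,0,0.2,0.6],[0,0,0,0,0,0.2,0.6],[0,0,0,0,0,0,0.6],[0,0,0,0,0,0,0.6]]'
python3 - <<'E'
from h import *
f,W=grab('side'); c=cv2.resize(f['pixels'][120:260,210:410,::-1],None,fx=4,fy=4,interpolation=cv2.INTER_CUBIC);cv2.imwrite('pics/s1.png',c)
m=np.zeros(W.shape[:2],bool);m[120:260,210:410]=1
x,y,z=W[...,0],W[...,1],W[...,2]
k=m&(abs(x-467)<16)&(abs(y+56)<45)&(z>22)&(z<75)
print(np.percentile(z[k],[0,1,5,20]),W[k][:,0].min(),W[k][:,0].max(),W[k][:,1].min(),W[k][:,1].max())
E
```

```text
clock: 2.65
eef_pos: [466.2, -58.3, 162.4]
tcp_rot: [3.141, -0.0, 0.047]
contact_force: [0.4, 0.5, 0.1]
opening: 0.403
grasp_force: 0.0
clock: 3.32
eef_pos: [467.0, -57.8, 64.0]
tcp_rot: [3.141, -0.001, 0.047]
contact_force: [-0.2, -0.3, 0.6]
opening: 0.398
grasp_force: 0.0
[42.5338202  42.89686574 44.50454185 50.90164271] 454.25616087396384 478.0240538236154 -83.12081085155444 -22.89570730637115
```

View pics/s1.png

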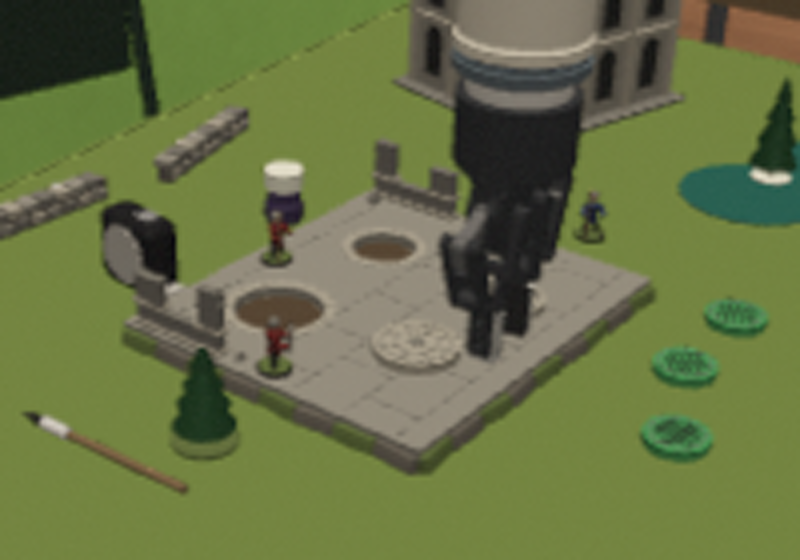

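The fingers are open about 34 mm and sit behind the big insert, with tips about 21.5 mm below the TCP. I'll lower to a tip height of about 20.5 mm and push.

```bash
python3 -m inch '[[0,0,0,0,-0.06,0.4,0.6],[0,0,0,0,0,0.3,0.6],[0,0,0,0,0,0.16,0.6],[0,0,0,0,0,0,0.6],[0,0,0,0.3,0,0,0.6],[0,0,0,0.3,0,0,0.6],[0,0,0,0.2,0,0,0.6],[0,0,0,0.2,0,0,0.6]]'
python3 -m inch '[[0,0,0,0.2,0,0,0.6],[0,0,0,0.2,0,0,0.6],[0,0,0,0.2,0,0,0.6],[0,0,0,0.2,0,0,0.6],[0,0,0,0.2,0,0,0.6],[0,0,0,0.2,0,0,0.6],[0,0,0,0,0,0,0.6],[0,0,0,0,0,0,0.6]]'
python3 - <<'E'
from h import *
f,W=report();cv2.imwrite('pics/c2.png',cv2.resize(f['pixels'][125:275,285:455,::-1],None,fx=3,fy=3))
E
```

```text
clock: 4.03
eef_pos: [492.8, -54.7, 42.1]
tcp_rot: [3.141, -0.001, 0.048]
contact_force: [-0.8, -0.7, 0.2]
opening: 0.4
grasp_force: 0.2
clock: 4.7
eef_pos: [521.7, -53.3, 41.8]
tcp_rot: [3.142, -0.0, 0.048]
contact_force: [0.6, -0.6, 0.1]
opening: 0.399
grasp_force: 0.0
paving z 17.709284794768905
holes [339. 166.] 386 [651.6 -48.5  10.2] [640.2 -48. ] 31.5
holes [400. 172.] 309 [ 638.5 -172.9   10.2] [ 634.1 -172.4] 23.2
holes [296. 235.] 182 [512.4  40.2  10.8] [525.   27.3] 69.8
```

View pics/c2.png

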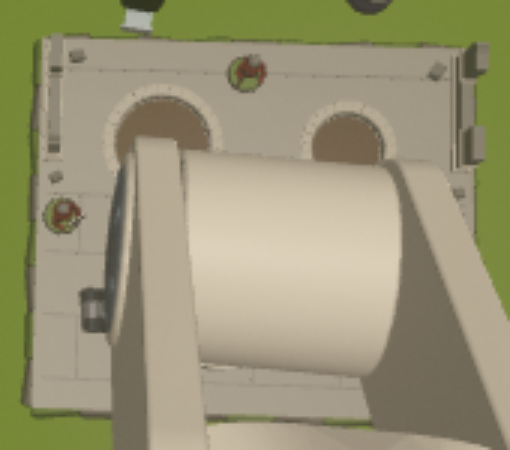

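The arm hides the disc in the top view, so I'll track it with the side camera.

```bash
cat >> h.py <<'E'
def side(x0,y0,R=45):
    f,W=grab('side'); x,y,z=W[...,0],W[...,1],W[...,2]
    near=(np.hypot(x-x0,y-y0)<R)
    pav=np.nanmedian(z[(abs(x-560)<100)&(abs(y+110)<120)&(z>10)&(z<24)])
    k=near&(z>pav+4)&(z<pav+9.5)
    q=W[k]; q=q[:,:2].astype(np.float32)
    if len(q)>5:
        print('pav',pav,'n',len(q),'raised circle',cv2.minEnclosingCircle(q),'mean',q.mean(0))
        return f,W,k
    print('none raised');return f,W,k
E
python3 - <<'E'
from h import *
side(557,-51,40); 
f,W=grab('side'); z=W[...,2]
for c,R in (((638.5,-48),45),((633,-172.5),36)):
    k=(np.hypot(W[...,0]-c[0],W[...,1]-c[1])<R)&(z<14)&(z>6); print(cv2.minEnclosingCircle(W[k][:,:2].astype(np.float32)),W[k].mean(0))
E
```

```text
pav 17.24994726971414 n 140 raised circle ((553.60693359375, -51.27219772338867), 35.89712905883789) mean [560.86084 -40.63295]
((641.6868896484375, -52.39445495605469), 31.239852905273438) [643.95133896 -55.17132088   9.98663185]
((652.1932373046875, -177.25228881835938), 11.694265365600586) [ 652.22287981 -178.30664986   11.3357704 ]
```

```bash
python3 -m inch '[[0,0,0,0.2,0,0,0.6],[0,0,0,0.2,0,0,0.6],[0,0,0,0.2,0,0,0.6],[0,0,0,0.2,0,0,0.6],[0,0,0,0.2,0,0,0.6],[0,0,0,0.2,0,0,0.6],[0,0,0,0.2,0,0,0.6],[0,0,0,0.2,0,0,0.6]]'
python3 -m inch '[[0,0,0,0.2,0,0,0.6],[0,0,0,0.2,0,0,0.6],[0,0,0,0.2,0,0,0.6],[0,0,0,0.2,0,0,0.6],[0,0,0,0.15,0,0,0.6],[0,0,0,0.1,0,0,0.6],[0,0,0,0.1,0,0,0.6],[0,0,0,0,0,0,0.6]]'
python3 - <<'E'
from h import *
f,W,k=side(630,-48,40)
cv2.imwrite('pics/s2.png',cv2.resize(f['pixels'][150:240,230:380,::-1],None,fx=5,fy=5,interpolation=cv2.INTER_CUBIC))
E
```

```text
clock: 5.52
eef_pos: [561.9, -51.3, 41.8]
tcp_rot: [-3.142, 0.0, 0.048]
contact_force: [-0.0, 0.2, 0.7]
opening: 0.402
grasp_force: 0.2
clock: 6.18
eef_pos: [590.6, -50.0, 41.8]
tcp_rot: [3.142, -0.001, 0.048]
contact_force: [0.3, 0.1, 0.6]
opening: 0.401
grasp_force: 0.0
pav 17.215023354784194 n 101 raised circle ((624.0214233398438, -47.97594451904297), 33.43684387207031) mean [631.75604 -38.97312]
```

View pics/s2.png

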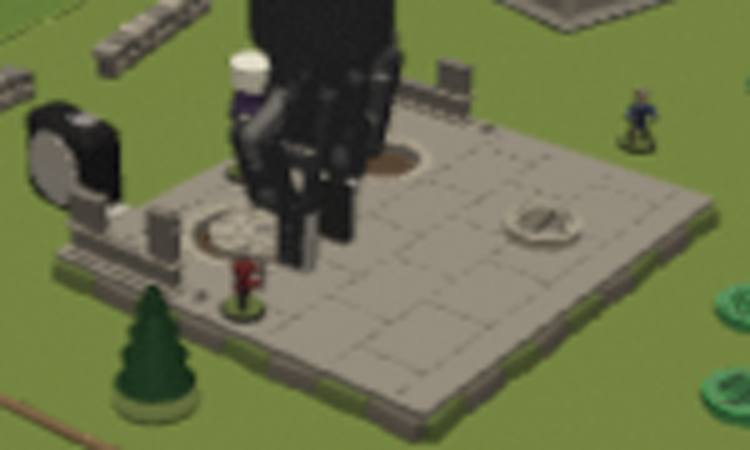

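The big insert (crop 240,230) overhangs its socket with about 12 mm to go, and the figures are undisturbed. I'll continue slowly.

```bash
python3 -m inch '[[0,0,0,0.08,0,0,0.6],[0,0,0,0.08,0,0,0.6],[0,0,0,0.08,0,0,0.6],[0,0,0,0.08,0,0,0.6],[0,0,0,0.08,0,0,0.6],[0,0,0,0.08,0,0,0.6],[0,0,0,0,0,0,0.6],[0,0,0,0,0,0,0.6]]'
python3 - <<'E'
from h import *
f,W,k=side(638,-48,40)
x,y,z=W[...,0],W[...,1],W[...,2]
q=W[(np.hypot(x-638,y+48)<29)&(z<32)]
A=np.c_[q[:,0]-638,q[:,1]+48,np.ones(len(q))]; print(len(q),np.linalg.lstsq(A,q[:,2],rcond=None)[0],np.percentile(q[:,2],[2,50,98]))
E
```

```text
clock: 6.9
eef_pos: [602.2, -49.4, 41.8]
tcp_rot: [3.142, -0.0, 0.048]
contact_force: [0.4, 0.5, 0.4]
opening: 0.398
grasp_force: 0.0
pav 17.226489046521237 n 7 raised circle ((606.9826049804688, -64.403076171875), 5.054200649261475) mean [607.07434 -64.16627]
85 [-4.44200603e-03  5.54434689e-03  1.74222243e+01] [15.4171807  17.44445977 19.56026702]
```

The big insert is seated: its top is at 17.4 mm against paving at 17.2 mm, with no slope. Now I'll get behind the small insert, at about (453,-138) with yaw -0.19.

```bash
python3 -m inch '[[0,0,0,0,0,-1,0.6],[0,0,0,-0.874,0.465,0,0.6],[0,0,0,-0.874,0.465,0,0.6],[0,0,0,-0.874,0.465,0,0.6],[0,0,0,-0.874,0.465,0,0.6],[0,0,0,-0.874,0.465,0,0.6],[0,0,0,-0.874,0.465,0,0.6],[0,0,0,-0.874,0.465,0,0.6]]'
python3 -m inch '[[0,0,0.0379,0,0,0,0.76],[0,0,0.0379,0,0,0,0.76],[0,0,0,0,0,0,0.76],[0,0,0,0,0,0,0.76]]'
python3 - <<'E'
from h import *
s=r.sense(); p,yaw=s['eef_pos'],s['tcp_rot'][2]
t=np.array([453.4,-138.0])-p[:2]
for a in (yaw,): print('dx,dy frac',np.round(np.array([t@[np.cos(a),np.sin(a)],t@[np.sin(a),-np.cos(a)]])/25,3))
f,W,k=side(507,-148,30)
x,y,z=W[...,0],W[...,1],W[...,2]
k=(np.hypot(x-p[0],y-p[1])<50)&(z>30)&(z<75); print('tip',np.percentile(z[k],[0,1,5]))
E
```

```text
clock: 7.62
eef_pos: [452.1, -138.4, 66.9]
tcp_rot: [3.141, -0.0, 0.048]
contact_force: [0.7, 0.3, 0.3]
opening: 0.398
grasp_force: 0.0
clock: 7.95
eef_pos: [453.3, -138.1, 66.9]
tcp_rot: [3.142, -0.0, -0.187]
contact_force: [-0.6, -0.1, -0.2]
opening: 0.242
grasp_force: 0.0
dx,dy frac [ 0.004 -0.004]
pav 17.20475165102073 n 98 raised circle ((505.6218566894531, -147.51429748535156), 22.461660385131836) mean [ 504.98962 -145.60695]
tip [44.24735361 45.20732162 46.87492939]
```

```bash
python3 -m inch '[[0,0,0,0,0,0.5,0.76],[0,0,0,0,0,0.3,0.76],[0,0,0,0,0,0.17,0.76],[0,0,0,0,0,0,0.76],[0,0,0,0.3,0,0,0.76],[0,0,0,0.2,0,0,0.76],[0,0,0,0.2,0,0,0.76],[0,0,0,0.2,0,0,0.76]]'
python3 -m inch '[[0,0,0,0.2,0,0,0.76],[0,0,0,0.2,0,0,0.76],[0,0,0,0.2,0,0,0.76],[0,0,0,0.2,0,0,0.76],[0,0,0,0.2,0,0,0.76],[0,0,0,0.2,0,0,0.76],[0,0,0,0.2,0,0,0.76],[0,0,0,0.2,0,0,0.76]]'
python3 -m inch '[[0,0,0,0.2,0,0,0.76],[0,0,0,0.2,0,0,0.76],[0,0,0,0.2,0,0,0.76],[0,0,0,0.2,0,0,0.76],[0,0,0,0.2,0,0,0.76],[0,0,0,0.2,0,0,0.76],[0,0,0,0,0,0,0.76]]'
python3 - <<'E'
from h import *
s=r.sense(); p,a=s['eef_pos'],s['tcp_rot'][2]; c=p[:2]+30.6*np.array([np.cos(a),np.sin(a)])
t=np.array([632.8,-172.5])-c
print('expected',c,'dx,dy to go mm',t@[np.cos(a),np.sin(a)],t@[np.sin(a),-np.cos(a)])
side(c[0],c[1],30)
E
```

```text
clock: 8.67
eef_pos: [476.4, -142.5, 42.9]
tcp_rot: [3.141, -0.001, -0.19]
contact_force: [-0.5, -0.7, -0.6]
opening: 0.24
grasp_force: 0.2
clock: 9.33
eef_pos: [515.0, -149.9, 42.5]
tcp_rot: [-3.142, 0.0, -0.19]
contact_force: [-0.4, 1.0, 0.4]
opening: 0.237
grasp_force: 0.2
clock: 9.92
eef_pos: [545.3, -155.8, 42.7]
tcp_rot: [3.141, -0.001, -0.19]
contact_force: [0.6, -0.3, -0.7]
opening: 0.234
grasp_force: 0.0
expected [ 575.3717554  -161.55171019] dx,dy to go mm 58.462441713493746 -0.10599993254812679
pav 17.186226415899853 n 52 raised circle ((571.6221923828125, -160.73138427734375), 25.707307815551758) mean [ 580.5838  -152.00273]
```

```bash
python3 -m inch '[[0,0,0,0.2,0,0,0.76],[0,0,0,0.2,0,0,0.76],[0,0,0,0.2,0,0,0.76],[0,0,0,0.2,0,0,0.76],[0,0,0,0.2,0,0,0.76],[0,0,0,0.2,0,0,0.76],[0,0,0,0.2,0,0,0.76],[0,0,0,0.2,0,0,0.76]]'
python3 -m inch '[[0,0,0,0.1,0,0,0.76],[0,0,0,0.1,0,0,0.76],[0,0,0,0.1,0,0,0.76],[0,0,0,0,0,0,0.76]]'
python3 - <<'E'
from h import *
f,W,k=side(620,-170,30)
cv2.imwrite('pics/s3.png',cv2.resize(f['pixels'][150:240,230:380,::-1],None,fx=5,fy=5,interpolation=cv2.INTER_CUBIC))
E
```

```text
clock: 10.63
eef_pos: [583.8, -163.1, 42.5]
tcp_rot: [-3.142, 0.0, -0.19]
contact_force: [0.5, 1.1, 0.0]
opening: 0.234
grasp_force: 0.1
clock: 10.97
eef_pos: [591.2, -164.6, 42.6]
tcp_rot: [3.142, -0.0, -0.19]
contact_force: [-0.7, 1.1, 0.8]
opening: 0.24
grasp_force: 0.0
pav 17.23833455858062 n 29 raised circle ((614.2923583984375, -163.97911071777344), 23.975664138793945) mean [ 621.84143 -159.41214]
```

View pics/s3.png

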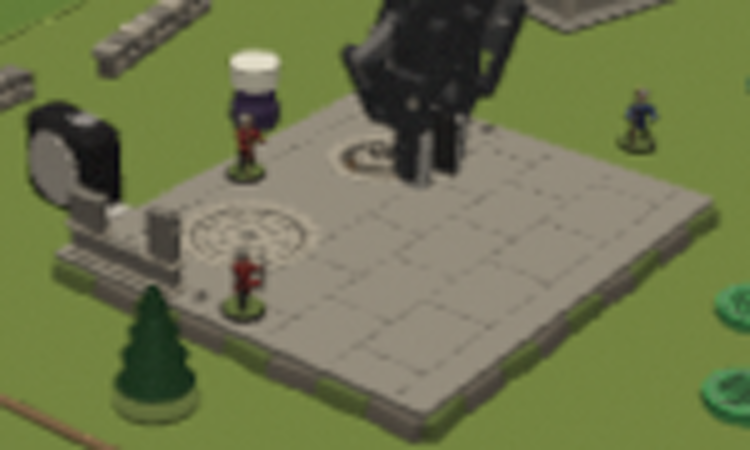

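The big insert sits flush at crop (248,232). The small one (crop 375,155) is entering its socket with about 12 mm to go.

```bash
python3 -m inch '[[0,0,0,0.08,0,0,0.76],[0,0,0,0.08,0,0,0.76],[0,0,0,0.08,0,0,0.76],[0,0,0,0.08,0,0,0.76],[0,0,0,0.08,0,0,0.76],[0,0,0,0.06,0,0,0.76],[0,0,0,0,0,0,0.76],[0,0,0,0,0,0,0.76]]'
python3 - <<'E'
from h import *
f,W,k=side(632.8,-172.5,21)
x,y,z=W[...,0],W[...,1],W[...,2]
q=W[(np.hypot(x-633,y+172)<20)&(z<32)]
A=np.c_[q[:,0]-633,q[:,1]+172,np.ones(len(q))]; print(len(q),np.linalg.lstsq(A,q[:,2],rcond=None)[0],np.percentile(q[:,2],[2,50,98]))
E
```

```text
clock: 11.68
eef_pos: [602.0, -166.6, 42.5]
tcp_rot: [-3.142, 0.0, -0.19]
contact_force: [-1.2, -0.0, 0.2]
opening: 0.246
grasp_force: 0.0
none raised
33 [-7.63915117e-03 -1.43552371e-02  1.74461073e+01] [14.79365483 17.34336261 19.12054538]
```

Seated by the numbers. Next: back off, raise, clear the top view and check.

```bash
python3 -m inch '[[0,0,0,0,0,-0.8,0.76],[0,0,0,-0.5,0,-0.8,0.76],[0,0,0,-0.8,0.5,-0.8,0.76],[0,0,0,-0.8,0.9,-0.8,0.76],[0,0,0,-0.8,0.9,-0.8,0.76],[0,0,0,-0.8,0.9,-0.8,0.76],[0,0,0,-0.8,0.9,-0.5,0.76],[0,0,0,-0.5,0.9,0,0.76]]'
python3 -m inch '[[0,0,0,0,1,0,0.76],[0,0,0,0,1,0,0.76],[0,0,0,0,1,0,0.76],[0,0,0,0,1,0,0.76],[0,0,0,0,1,0,0.76],[0,0,0,0,0,0,0.76],[0,0,0,0,0,0,0.76]]'
python3 - <<'E'
from h import *
f,W=report(); W0=np.load('W0.npy'); z=W[...,2]
for c,R in (((638.3,-48),28),((632.8,-172.5),20)):
    q=W[(np.hypot(W[...,0]-c[0],W[...,1]-c[1])<R)]
    A=np.c_[q[:,0]-c[0],q[:,1]-c[1],np.ones(len(q))]; print(len(q),np.linalg.lstsq(A,q[:,2],rcond=None)[0])
for u,v in((367,149),(306,197),(474,223),(270,198),(412,117),(335,108)): print(W0[v,u]-W[v,u])
cv2.imwrite('pics/c3.png',cv2.resize(f['pixels'][85:285,230:490,::-1],None,fx=3,fy=3,interpolation=cv2.INTER_CUBIC))
E
```

```text
clock: 12.4
eef_pos: [454.7, -266.7, 177.7]
tcp_rot: [3.14, -0.003, -0.19]
contact_force: [1.2, 0.6, -1.0]
opening: 0.241
grasp_force: 0.0
clock: 12.98
eef_pos: [431.4, -389.3, 174.9]
tcp_rot: [-3.141, 0.0, -0.192]
contact_force: [0.5, 1.5, 1.3]
opening: 0.241
grasp_force: 0.0
paving z 17.769941453261026
holes [371. 265.] 289 [ 452.2 -107.8   10.6] [ 454.4 -106. ] 139.4
591 [-7.88179069e-03  6.11684753e-03  1.79066180e+01]
304 [2.23418465e-03 3.14773888e-03 1.77624250e+01]
[ 0.73831238 -0.55022594 -3.10634087]
[-0.3441187   0.10307949  2.6112997 ]
[ 0.22108487 -1.28342886 -3.17954239]
[-0.14611475 -0.04483604  1.11811075]
[-0.21737591  0.19681103  0.70317646]
[-0.34699282  0.11288054  1.04155535]
```

View pics/c3.png

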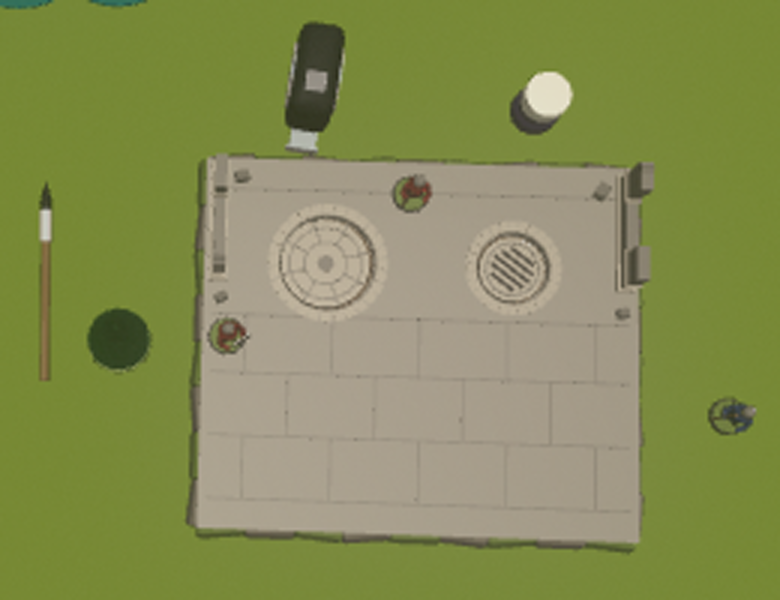

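Both inserts lie flush and level in their own sockets, big at crop (326,264) and small at (513,266). Everything else stands where it was.

```bash
python3 -c "
from rig import r
print(r.sign_off())"
```

```text
the job is handed in; nothing more can be done
None
```

Both inserts were slid into their own sockets and lie flush and level, the figures and everything else are where they were, and the job is handed in at about 13 s of the 51 s allowed.

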